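# Rearrange the still life on its plinths

### The job

The still life for the drawing class is set up wrongly, each thing on another's plinth: rearrange it so that the bottle stands on the low round plinth, the tin on the square plinth and the cup on the tall oblong plinth, each upright in the middle of its plinth. The empty cork mat is free for parking a thing meanwhile. Set things down without dropping them or knocking them over, and leave the ink jar and the water glass where they stand.

Things in the scene. Friction and masses are not known exactly. Their poses are not given: they have to be found in the camera images.
- bottle: loose green glass bottle, narrow-necked, 120 mm tall, about 200 g: round body 54 mm across up to 66 mm, sloping shoulder up to 84 mm, straight neck 26 mm across from 84 mm to the top. Origin: centre of its underside; z up.
- cup: loose white handleless ceramic cup, open at the top, 80 mm tall, straight-sided, 56 mm across outside, wall 4 mm thick, about 150 g. Origin: centre of its underside; z up.
- tin: loose square steel tin, 46 x 46 mm and 60 mm tall, with a round lid 34 mm across on top (70 mm tall in all), about 150 g. Origin: centre of its underside; x and y along its sides, z up.
- plinth_round: fixed low round plinth of pale wood, 120 mm across, 22 mm high. Origin: centre of its underside, on the table; z up.
- plinth_square: fixed square plinth of pale wood, 110 x 110 mm, 46 mm high. Origin: centre of its underside, on the table; z up.
- plinth_oblong: fixed oblong plinth of pale wood, the tallest: 85 mm (its x) by 140 mm (its y), 70 mm high. Origin: centre of its underside, on the table; z up.
- mat: fixed round cork mat, 110 mm across, 4 mm thick, flat on the table and empty: a free spot where a thing can be parked. Origin: centre of its underside.
- ink_jar: loose black ink jar with a grey lid, closed, 62 mm across, 70 mm tall; a bystander on the table. Origin: centre of its underside.
- water_glass: loose empty clear water glass, 72 mm across at the rim, 75 mm tall; a bystander on the table. Origin: centre of its underside.

How it is judged:
By the outcome, as a careful person would: the job done as asked, in the order asked, and still so for the second after the job is handed in, with the robot touching nothing.
It also fails if it takes over 120 s, if anything falls off the work surface, if the arm or the gripper's body presses on something with over 40 N, if the wrist force passes 120 N, or if a joint passes its speed limit or range.

### The arm

A 6-joint arm with a two-finger parallel gripper is mounted at the origin on the work surface. World frame = base frame: x ahead of the robot, y to its left, z up, the work surface at z = 0. Lengths are in mm, angles in rad, forces in N, time in s.
With the tool pointing down it reaches from about 275 to 1000 mm from the base axis. Payload 8.4 kg.
Tool frame: the origin (TCP) lies on the centre line of the jaws, within the pads' length; the fingertips stand 22 mm ahead of it and the grasp point (between the pads) lies 3 mm ahead of it; z points along the fingers, y is the direction in which the jaws open and shut (so a half turn about z gives the same grasp; the last joint's range is limited). The gripper opens to 85 mm and grips with 20 to 120 N. Pads are 22 mm wide; open, the fingers measure 114 mm over their backs; the gripper's body (76 mm by 85 mm) begins 54 mm behind the grasp point. The pads swing forward as they close: fully open they stand 13 mm farther back than shut.
Start: joints at [1.29, 0.353, 1.633, -0, 1.155, -0.002], TCP at [172, 600.869, 253.281] pointing down, gripper open.
Joint ranges: [-2.63, 2.63], [-0.92, 2.1], [0.06, 2.66], [-1.3, 4.44], [0, 2.69], [-3.02, 3.02]. Speed limits (rad/s): [2.22, 2.22, 2.79, 3.14, 3.14, 3.14].

### API

Orientations are given as [roll, pitch, yaw] about the fixed x, y, z axes, in that order (R = Rz(yaw) Ry(pitch) Rx(roll)).
In Python, from rig import r gives the robot as it stands.
- The arm moves only by the tool carry_out, never from a script. Its argument "rows" is text: rows parted by semicolons, each of 5 numbers parted by spaces: the opening, from 0 (shut) to 1 (fully open), then the shift along the tool's x, y, z in units of 30 mm (1.0 is 30 mm), then the turn about the tool's z in units of 8 degrees (1.0 is 8 degrees). A call has 1 to 12 rows; each row shifts and turns the commanded pose from where the row before left it, along the tool's axes as they then stand; what a row does not reach is not made up. A row lasts 1/8 s, in which the tool goes at most 62.5 mm and 10.7 degrees, less where a joint would pass 70% of its speed; a pose out of reach is approached as far as the arm can. A call is refused whole if a number of a shift passes 1 or a number of a turn 1, either way. A call with a gripper value outside its range is refused whole. The fingers move at their own pace and stop on an object; "newtons" is the grip in N (left out, the last holds). Time passes only in rows, so rows that do not move let the fingers close. It gives the time, the measured TCP pose, the force and the opening at its end, in the units of the state.
- r.sense(): the state, without advancing time (a new reading comes with each control period).
- r.grab_frame(name): name is "scene" or "top"; returns the picture (384x512x3 uint8, blue, green, red); there is no depth.
- r.get_calibration(name): a dict with "intrinsics" (3x3 intrinsics, pixels), "k1" (the pictures are not rectified: a ray, as slopes to the right and down, at radius r is drawn at 1 + k1 r^2 times it, then the intrinsics apply), "position" and "rotation" of the camera in the world. Camera axes: x right, y up, looking along -z (the intrinsics and any distortion apply to the point x, -y, -z); pixel columns grow to the right and rows downward; lengths in mm; the calibration is good to about 2 mm. A picture is of the moment at which its call begins. get_calibration takes no time and is no camera call.
- r.sign_off(): hands the job in, once; it reports no verdict.
The state is a dict: "clock": time; "qpos": joint angles; "qvel": joint speeds; "joint_efforts": joint torques, N m; "eef_pos": TCP position; "tcp_rot": TCP orientation; "contact_force": force on the tool from outside, world axes, zero at the start; "wrist_torque": the same for the moment, N m; "opening": opening from 0.0 (shut) to 1.0 (fully open).
Only numpy, scipy, OpenCV 4.12 (cv2) and the standard library are available. Lean on these libraries where they do the work, as an engineer would, in place of code of your own. Each camera call takes 0.05 s, during which the arm holds its last target.

## Working session

There is one attempt and no reset: what is moved stays moved. The work goes in short steps, Python scripts to look and compute and a tool call to move; the robot and the scene stay as the last step left them, time stands still between calls to the robot, and variables do not carry over. Pictures are saved under pics/ and viewed, and the job is handed in when it is done.

Besides the shell and the picture viewer there is one more tool, called after "Request:" as name(argument=value, ...) on one line, values as JSON. carry_out: Moves the arm, as the interface text tells. Its arguments: {"type":"object","properties":{"rows":{"type":"string"},"newtons":{"type":"number"}},"required":["rows"]}

```bash
mkdir -p pics; ls; python3 - <<'E'
from rig import r
import cv2
print(r.sense())
for n in("scene","top"):
    cv2.imwrite(f"pics/{n}0.png",r.grab_frame(n)); print(r.get_calibration(n))
E
```

```text
pics
{'clock': 0.0, 'qpos': array([ 1.28961163e+00,  3.53631951e-01,  1.63416548e+00,  1.78403450e-05,
        1.15520344e+00, -2.41405443e-03]), 'qvel': array([-0.0018715 , -0.00040904, -0.00053568, -0.00011612,  0.00111527,
        0.00030832]), 'joint_efforts': array([-1.80972864e-03, -6.05269074e+01, -3.42062330e+01, -2.34484205e-04,
        9.73709277e-03,  7.88036303e-08]), 'eef_pos': array([171.85836514, 600.42473755, 252.55836798]), 'tcp_rot': array([-3.14018448e+00, -1.97110332e-05,  2.86281479e+00]), 'contact_force': array([0.01878348, 0.217117  , 1.40090679]), 'wrist_torque': array([-0.0352094 , -0.02316132,  0.05512301]), 'opening': 0.9960272109631068}
{'intrinsics': array([[422.81721631,   0.        , 255.28827521],
       [  0.        , 422.81721631, 187.0551281 ],
       [  0.        ,   0.        ,   1.        ]]), 'k1': -0.05237502273747684, 'position': array([919.00343022, 525.03222474, 804.8954198 ]), 'rotation': array([ 0.73873031, -0.00964119,  2.50025691])}
{'intrinsics': array([[350.54379939,   0.        , 255.52618043],
       [  0.        , 350.54379939, 195.03458883],
       [  0.        ,   0.        ,   1.        ]]), 'k1': -0.0323819367860424, 'position': array([451.23528198,   6.24989159, 891.10120862]), 'rotation': array([ 0.10927231,  0.01568368, -1.58928105])}
```

View pics/scene0.png

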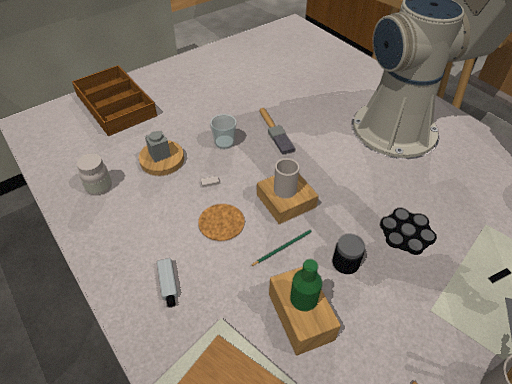

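View pics/top0.png

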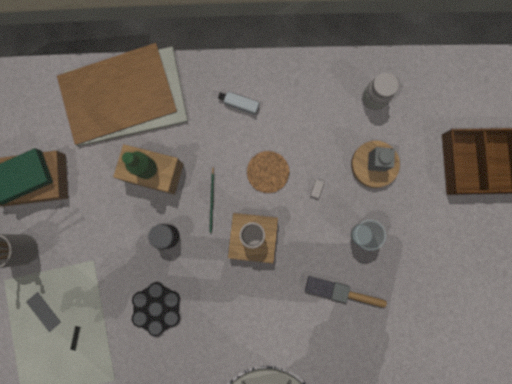

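```bash
cat > h.py <<'E'
import numpy as np, cv2
from scipy.spatial.transform import Rotation as Ro
from rig import r
C={n:r.get_calibration(n) for n in("scene","top")}
def proj(n,P):
    c=C[n]; P=np.atleast_2d(np.array(P,float))
    R=Ro.from_euler('xyz',c['rotation']).as_matrix()
    q=(P-c['position'])@R; s=np.c_[q[:,0]/-q[:,2], -q[:,1]/-q[:,2]]
    s=s*(1+c['k1']*(s**2).sum(1,keepdims=True)); K=c['intrinsics']
    return np.c_[s[:,0]*K[0,0]+K[0,2], s[:,1]*K[1,1]+K[1,2]]
def unproj(n,uv,z):
    c=C[n]; K=c['intrinsics']; s=cv2.undistortPoints(np.array(uv,float).reshape(-1,1,2),K,np.array([c['k1'],0,0,0.])).reshape(-1,2)
    R=Ro.from_euler('xyz',c['rotation']).as_matrix()
    d=np.c_[s[:,0],-s[:,1],-np.ones(len(s))]@R.T
    t=(z-c['position'][2])/d[:,2]
    return c['position']+d*t[:,None]
def circ(x,y,z,rad):
    a=np.linspace(0,2*np.pi,41); return np.c_[x+rad*np.cos(a),y+rad*np.sin(a),0*a+z]
def rect(x,y,z,w,h,yaw):
    p=np.array([[-1,-1],[1,-1],[1,1],[-1,1],[-1,-1]])*[w/2,h/2]
    c,s=np.cos(yaw),np.sin(yaw); p=p@np.array([[c,s],[-s,c]])
    return np.c_[p+[x,y],np.full(5,z)]
def crop(img,n,box,k,curves,fn):
    u0,v0,u1,v1=box
    im=cv2.resize(img[v0:v1,u0:u1],None,fx=k,fy=k,interpolation=cv2.INTER_CUBIC)
    for cu,col in curves:
        p=((proj(n,cu)-[u0,v0]+.5)*k).round().astype(int)
        cv2.polylines(im,[p.reshape(-1,1,2)],False,col,1)
    cv2.imwrite(fn,im)
E
python3 - <<'E'
from h import *
t=cv2.imread("pics/top0.png")
print(unproj("top",[[252,238],[147,168],[376,164],[268,172],[163,237],[369,236]],0)[:,:2].round())
for nm,uv,z in [("sq",[252,238],46),("ob",[148,168],70),("ro",[376,164],22),("mat",[268,172],4)]: print(nm,unproj("top",[uv],z).round(1))
s=cv2.imread("pics/scene0.png")
for nm,uv,z in [("ro",[162,156],22),("mat",[221,221],4)]: print(nm,unproj("scene",[uv],z).round(1))
crop(t,"top",(100,120,420,280),2.5,[],"pics/tc.png")
crop(s,"scene",(120,110,380,360),2.4,[],"pics/sc.png")
E
```

```text
[[ 440.   29.]
 [ 626.  299.]
 [ 623. -294.]
 [ 608.  -15.]
 [ 447.  256.]
 [ 440. -266.]]
sq [[440.9  28.1  46. ]]
ob [[611.9 273.9  70. ]]
ro [[ 619.2 -286.4   22. ]]
mat [[607.6 -14.7   4. ]]
ro [[ 620.9 -280.2   22. ]]
mat [[608.  -15.4   4. ]]
```

View pics/tc.png

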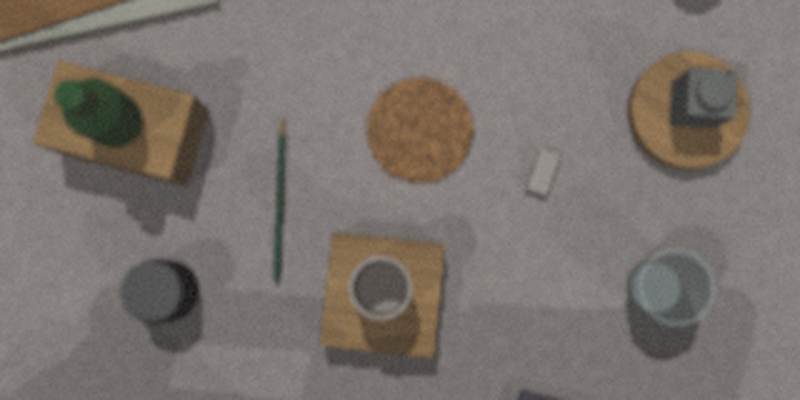

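View pics/sc.png

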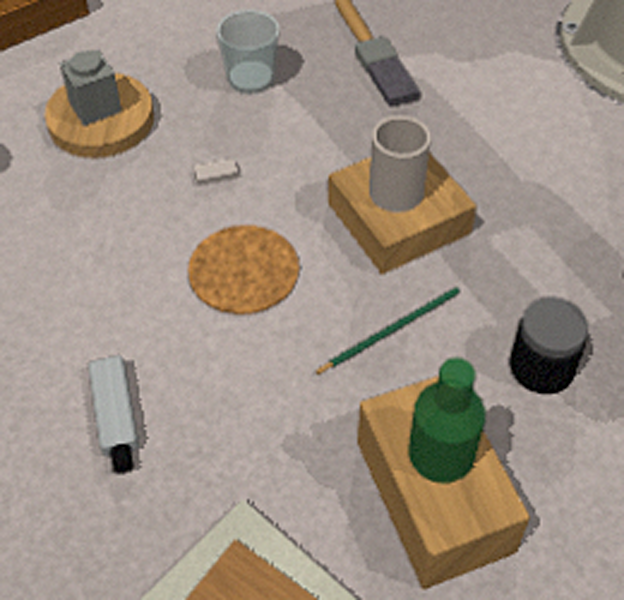

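```bash
cat > m.py <<'E'
from h import *
def T(p): return np.array(p,float)/2.5-.5+[100,120]
def S(p): return np.array(p,float)/2.4-.5+[120,110]
if __name__=="__main__":
  a=unproj("top",T([(60,62),(193,97),(170,178),(37,143)]),70)[:,:2];print("ob",a.round(1),a.mean(0).round(1),np.linalg.norm(np.diff(a,axis=0),axis=1).round(),np.arctan2(*(a[0]-a[1])[::-1]))
  a=unproj("scene",S([(360,405),(427,555),(527,518),(449,372)]),70)[:,:2];print("ob S",a.round(1),a.mean(0).round(1),np.linalg.norm(np.diff(a,axis=0),axis=1).round())
  a=unproj("top",T([(332,234),(443,243),(436,356),(322,346)]),46)[:,:2];print("sq",a.mean(0).round(1),np.linalg.norm(np.diff(a,axis=0),axis=1).round(),np.arctan2(*(a[0]-a[1])[::-1]))
  a=unproj("scene",S([(328,183),(385,243),(475,206)]),46)[:,:2];print("sq S",((a[0]+a[2])/2).round(1),np.linalg.norm(np.diff(a,axis=0),axis=1).round())
  for n,t,s,z in [("bottle",(71,94),(457,372),190),("cup",(381,288),(401,138),126),("tin",(713,93),(90,62),92),("round",(690,110),(100,111),22),("mat",(420,130),(244,268),4)]:
    print(n,unproj("top",T([t]),z)[0,:2].round(1),unproj("scene",S([s]),z)[0,:2].round(1))
  # tin top face corners z=82
  a=unproj("top",T([(689,70),(737,70),(735,118),(687,116)]),82)[:,:2];print("tin",a.mean(0),np.linalg.norm(np.diff(a,axis=0),axis=1))
E
python3 m.py
```

```text
ob [[671.6 335. ]
 [634.  204.8]
 [556.1 226.2]
 [592.6 355.4]] [613.6 280.4] [136.  81. 134.] 1.2890788834067821
ob S [[635.7 204.2]
 [673.6 333.4]
 [593.8 357.1]
 [555.9 224. ]] [614.7 279.7] [135.  83. 138.]
sq [442.6  26.3] [107. 108. 109.] 1.4706135669777685
sq S [445.5  29.1] [ 95. 104.]
bottle [612.2 277. ] [610.7 276.5]
cup [449.   26.2] [449.6  26.1]
tin [ 622.5 -284. ] [ 621.2 -284.4]
round [ 620.5 -285.2] [ 622.2 -282.4]
mat [608.9 -13.5] [607.9 -14.8]
tin [ 624.25733446 -286.72380591] [45.37722085 46.10995333 45.04714   ]
```

```bash
cat > ov.py <<'E'
from h import *
M=dict(ob=(614,280.3,-0.282),sq=(442.8,27,-0.10),ro=(620.5,-284.5),mat=(608.5,-14.2),bottle=(612,277),cup=(449,26.2),tin=(622,-285,-0.03))
Y=(0,255,255);Rd=(0,0,255);Bl=(255,100,0)
def curves(M):
    L=[]
    x,y,a=M['ob']; L+=[(rect(x,y,70,85,140,a),Rd)]
    x,y,a=M['sq']; L+=[(rect(x,y,46,110,110,a),Rd)]
    L+=[(circ(*M['ro'],22,60),Rd),(circ(*M['mat'],4,55),Rd)]
    x,y=M['bottle'][:2]; z=M['bottle'][2] if len(M['bottle'])>2 else 70
    L+=[(circ(x,y,z+h,rr),Y) for h,rr in((0,27),(66,27),(84,13),(120,13))]
    x,y=M['cup'][:2]; z=M['cup'][2] if len(M['cup'])>2 else 46
    L+=[(circ(x,y,z+h,28),Y) for h in(0,80)]
    x,y,a=M['tin'][:3]; z=M['tin'][3] if len(M['tin'])>3 else 22
    L+=[(rect(x,y,z+h,46,46,a),Y) for h in(0,60)]+[(circ(x,y,z+70,17),Y)]
    return L
if __name__=="__main__":
    t=cv2.imread("pics/top0.png");s=cv2.imread("pics/scene0.png")
    crop(t,"top",(105,135,265,260),5,curves(M),"pics/o1.png")
    crop(t,"top",(245,135,405,260),5,curves(M),"pics/o2.png")
    crop(s,"scene",(130,115,330,265),4,curves(M),"pics/o3.png")
    crop(s,"scene",(240,140,400,360),2.7,curves(M),"pics/o4.png")
E
python3 ov.py
```

```text
(no output)
```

View pics/o1.png

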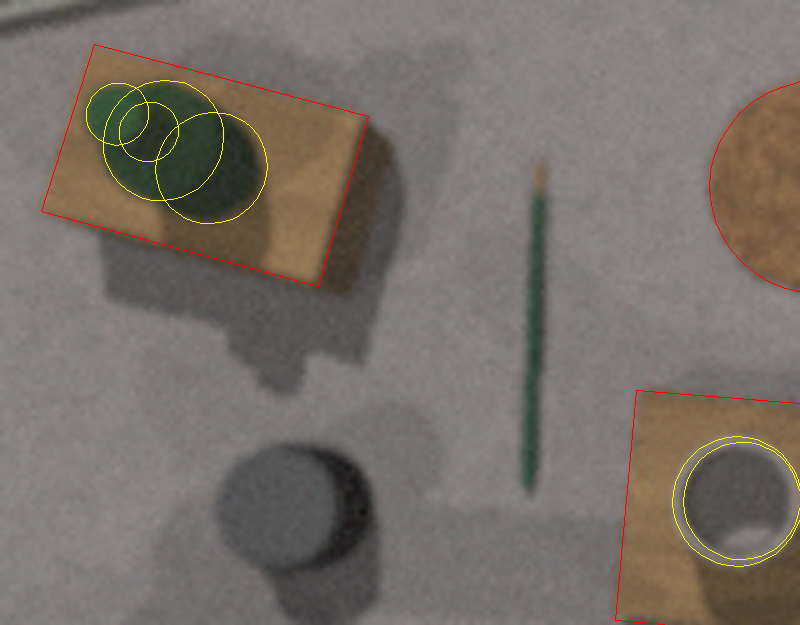

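View pics/o2.png

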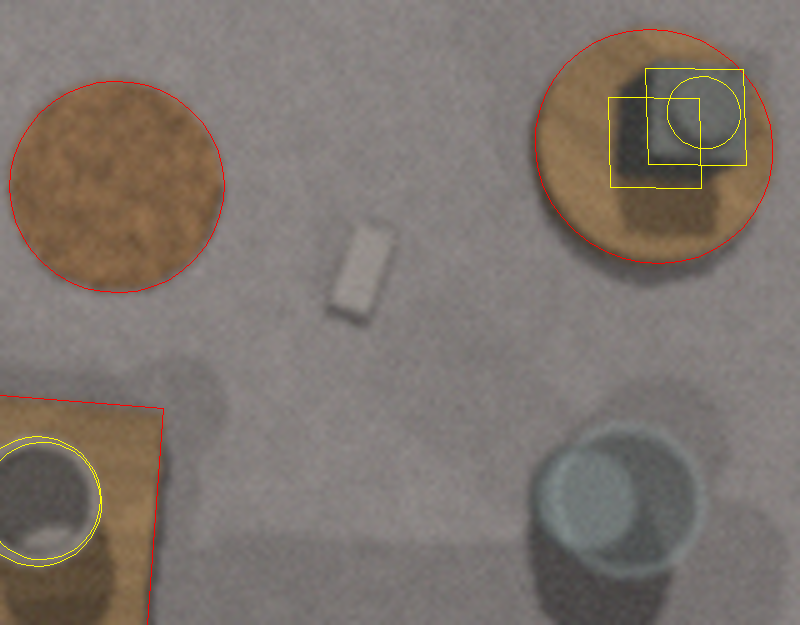

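View pics/o3.png

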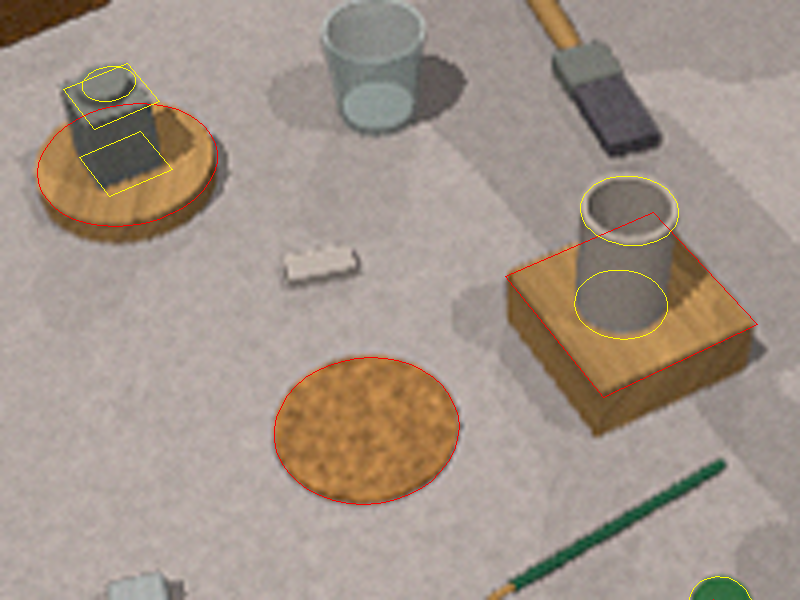

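View pics/o4.png

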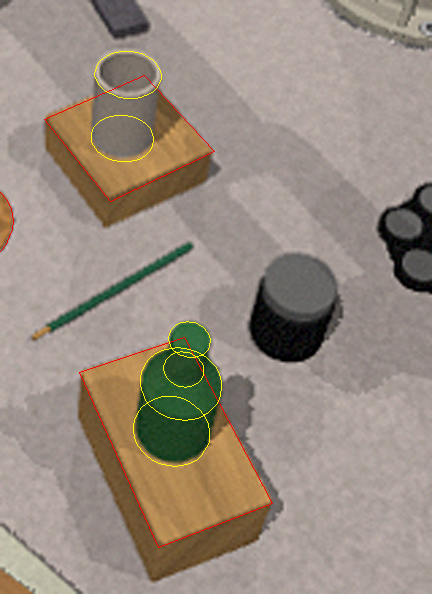

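```bash
python3 - <<'E'
from h import *
t=cv2.imread("pics/top0.png");s=cv2.imread("pics/scene0.png")
crop(s,"scene",(135,115,195,175),12,[],"pics/z1.png")
crop(t,"top",(350,135,405,190),12,[],"pics/z2.png")
E
```

```text
(no output)
```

View pics/z1.png

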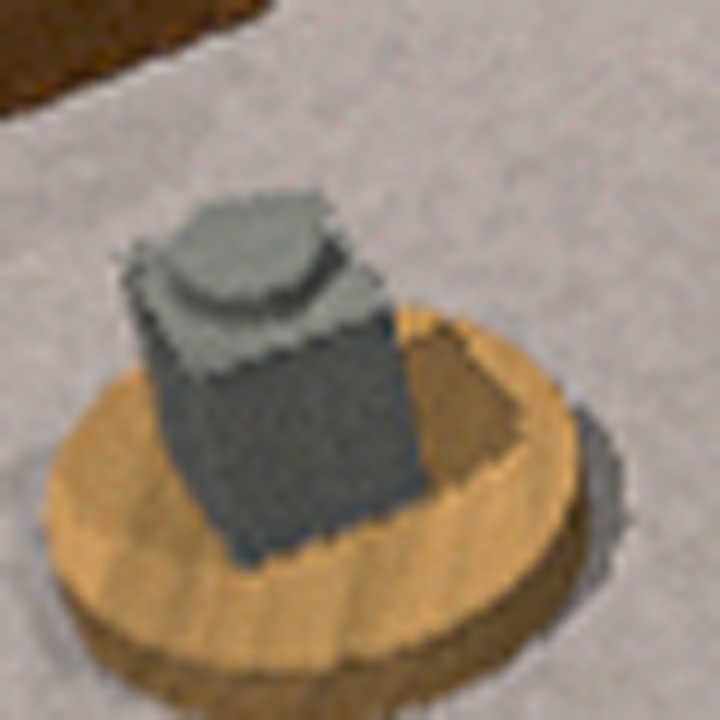

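View pics/z2.png

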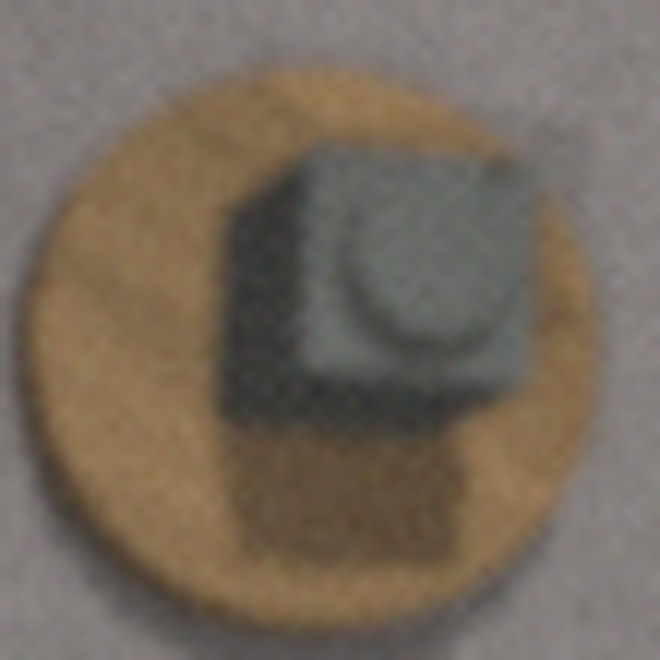

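```bash
python3 - <<'E'
from h import *
S=lambda p:np.array(p,float)/12-.5+[135,115]
T=lambda p:np.array(p,float)/12-.5+[350,135]
a=unproj("scene",S([(245,568),(425,490)]),22)[:,:2];print(a,np.linalg.norm(a[1]-a[0]),np.arctan2(*(a[1]-a[0])[::-1])-np.pi)
a=unproj("scene",S([(125,262),(197,375),(390,300)]),82)[:,:2];print(a,np.linalg.norm(np.diff(a,axis=0),axis=1),(a[0]+a[2])/2,np.arctan2(*(a[1]-a[0])[::-1]),np.arctan2(*(a[2]-a[1])[::-1]))
a=unproj("top",T([(310,150),(538,165),(525,385),(298,372)]),82)[:,:2];print(a,a.mean(0),np.linalg.norm(np.diff(a,axis=0),axis=1));
for i in range(3): print(np.arctan2(*(a[i+1]-a[i])[::-1]))
E
```

```text
[[ 646.72444096 -271.41882303]
 [ 602.43511927 -269.90358792]] 44.31523387535097 -0.034198860764480976
[[ 644.21394029 -310.87958757]
 [ 648.43553392 -268.82891025]
 [ 603.86410664 -265.75823323]] [42.26205527 44.67707675] [ 624.03902346 -288.3189104 ] 1.4707385809097056 3.0728079437306954
[[ 648.3298189  -266.97842451]
 [ 644.4686794  -311.68727833]
 [ 600.707478   -306.31681194]
 [ 604.14691016 -262.0580719 ]] [ 624.41322161 -286.76014667] [44.87527168 44.08950733 44.39218133]
-1.6569444301469327
3.01948114282946
1.4932402690882105
```

```bash
cat > go.py <<'E'
import sys,numpy as np
from rig import r
from scipy.spatial.transform import Rotation as Ro
s=r.sense(); R=Ro.from_euler('xyz',s['tcp_rot']).as_matrix(); p=s['eef_pos']
x,y,z,psi=map(float,sys.argv[1:5])
d=(np.array([x,y,z])-p)@R/30
t=np.degrees(-(psi-s['tcp_rot'][2]+np.pi)%(2*np.pi)-0); t=-( (psi-s['tcp_rot'][2]+np.pi)%(2*np.pi)-np.pi); t=np.degrees(t)/8
print('pos',p.round(1),'rpy',s['tcp_rot'].round(4),'t',round(s['clock'],2),'F',s['contact_force'].round(1),'open',round(s['opening'],3))
print('units total',d.round(2),'turn',round(t,2),' /12:',(d/12).round(3),' /11:',(d/11).round(3), '/24',(d/24).round(3))
E
python3 go.py 449 26.2 250 3.056
```

```text
pos [171.9 600.5 252.6] rpy [-3.1404 -0.      2.8628] t 0.1 F [ 0.5 -0.5  0.2] open 0.996
units total [-14.15 -15.86   0.11] turn -1.38  /12: [-1.179 -1.322  0.009]  /11: [-1.286 -1.442  0.01 ] /24 [-0.59  -0.661  0.004]
```

Request:
carry_out(rows="1 0 0 0 -0.7; 1 0 0 0 -0.68;1 0 0 0 0")

```text
clock: 0.48
eef_pos: [171.9, 600.6, 252.9]
tcp_rot: [-3.141, -0.0, 3.055]
contact_force: [0.3, 0.1, -0.1]
opening: 1.003
```

```bash
python3 go.py 449 26.2 250 3.056
```

```text
pos [171.9 600.6 252.9] rpy [-3.1409e+00 -2.0000e-04  3.0548e+00] t 0.47 F [ 0.3  0.1 -0.1] open 1.003
units total [-10.86 -18.28   0.11] turn -0.01  /12: [-0.905 -1.523  0.009]  /11: [-0.987 -1.661  0.01 ] /24 [-0.452 -0.761  0.005]
```

Request:
carry_out(rows="1 -.45 -.76 0 0;1 -.45 -.76 0 0;1 -.45 -.76 0 0;1 -.45 -.76 0 0;1 -.45 -.76 0 0;1 -.45 -.76 0 0;1 -.45 -.76 0 0;1 -.45 -.76 0 0;1 -.45 -.76 0 0;1 -.45 -.76 0 0;1 -.45 -.76 0 0;1 -.45 -.76 0 0")

```text
clock: 1.98
eef_pos: [310.2, 313.1, 253.3]
tcp_rot: [3.141, 0.0, 3.054]
contact_force: [0.8, 0.5, 0.1]
opening: 0.998
```

Request:
carry_out(rows="1 -.45 -.76 0 0;1 -.45 -.76 0 0;1 -.45 -.76 0 0;1 -.45 -.76 0 0;1 -.45 -.76 0 0;1 -.45 -.76 0 0;1 -.45 -.76 0 0;1 -.45 -.76 0 0;1 -.45 -.76 0 0;1 -.45 -.76 0 0;1 -.45 -.76 0 0;1 0 0 0 0")

```text
clock: 3.48
eef_pos: [436.5, 50.4, 253.3]
tcp_rot: [-3.141, 0.0, 3.052]
contact_force: [0.2, 1.3, -0.1]
opening: 1.001
```

```bash
python3 go.py 449 26.2 97 3.056
```

```text
pos [436.5  50.4 253.3] rpy [-3.1415e+00  2.0000e-04  3.0520e+00] t 3.48 F [ 0.2  1.3 -0.1] open 1.001
units total [-0.49 -0.76  5.21] turn -0.03  /12: [-0.04  -0.064  0.434]  /11: [-0.044 -0.07   0.474] /24 [-0.02  -0.032  0.217]
```

Request:
carry_out(rows="1 -.49 -.76 0 0;1 0 0 0 0;1 0 0 .6 0;1 0 0 .6 0;1 0 0 .6 0;1 0 0 .6 0;1 0 0 .5 0;1 0 0 0 0")

```text
clock: 4.47
eef_pos: [447.9, 28.2, 165.4]
tcp_rot: [-3.141, -0.002, 3.056]
contact_force: [0.2, -0.5, -0.3]
opening: 1.002
```

```bash
python3 go.py 449 26.2 97 3.052; python3 - <<'E'
from h import *
for n in("scene","top"): cv2.imwrite(f"pics/{n}1.png",r.grab_frame(n))
t=cv2.imread("pics/top1.png");s=cv2.imread("pics/scene1.png")
a=cv2.resize(t[180:300,190:330],None,fx=3.5,fy=3.5);b=cv2.resize(s[100:240,220:340],None,fx=3,fy=3);b=b[:a.shape[0]]
cv2.imwrite("pics/c1.png",np.hstack([a,b]) if a.shape[0]==b.shape[0] else a)
E
```

```text
pos [447.9  28.2 165.4] rpy [-3.1414e+00 -2.2000e-03  3.0556e+00] t 4.47 F [ 0.2 -0.5 -0.3] open 1.002
units total [-0.05 -0.06  2.28] turn 0.03  /12: [-0.004 -0.005  0.19 ]  /11: [-0.004 -0.006  0.207] /24 [-0.002 -0.003  0.095]
```

View pics/c1.png

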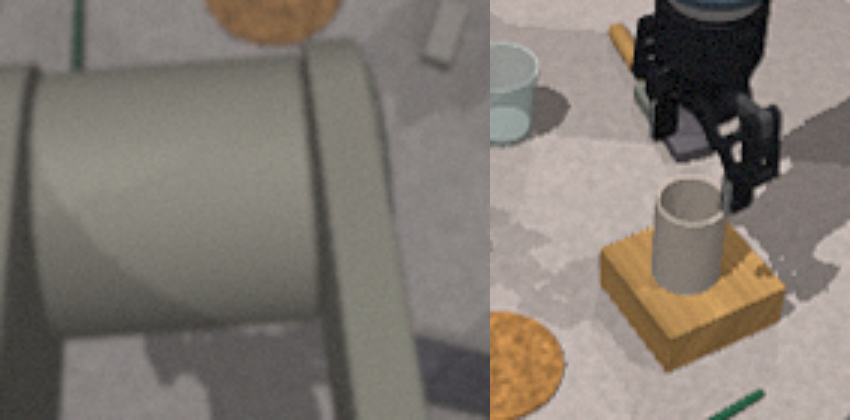

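Request:
carry_out(rows="1 -.05 -.06 .4 0;1 0 0 .4 0;1 0 0 .4 0;1 0 0 .4 0;1 0 0 .4 0;1 0 0 .25 0;1 0 0 0 0;1 0 0 0 0")

```text
clock: 5.58
eef_pos: [450.5, 25.8, 99.0]
tcp_rot: [3.142, 0.0, 3.055]
contact_force: [1.0, -0.6, 0.3]
opening: 1.001
```

```bash
python3 go.py 449 26.2 97 3.052; python3 - <<'E'
from h import *
for n in("scene",): cv2.imwrite(f"pics/{n}2.png",r.grab_frame(n))
s=cv2.imread("pics/scene2.png")
cv2.imwrite("pics/c2.png",cv2.resize(s[100:240,220:340],None,fx=4,fy=4))
E
```

```text
pos [450.5  25.8  99. ] rpy [3.1415e+00 4.0000e-04 3.0555e+00] t 5.58 F [ 1.  -0.6  0.3] open 1.001
units total [0.05 0.01 0.07] turn 0.02  /12: [0.004 0.001 0.006]  /11: [0.005 0.001 0.006] /24 [0.002 0.    0.003]
```

View pics/c2.png

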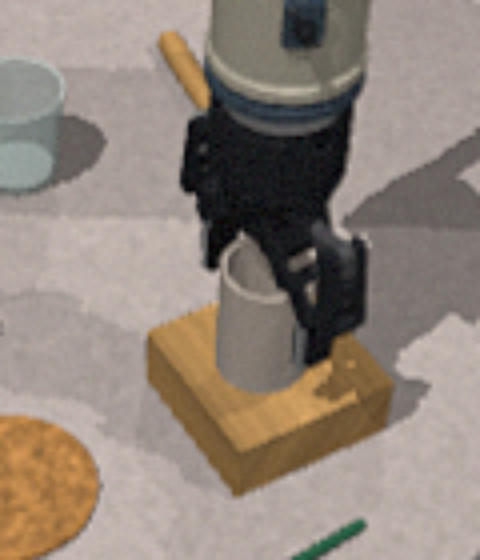

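Request:
carry_out(rows="0 0 0 0 0;0 0 0 0 0;0 0 0 0 0;0 0 0 0 0;0 0 0 0 0;0 0 0 0 0", newtons=35)

```text
clock: 6.38
eef_pos: [450.5, 25.8, 99.3]
tcp_rot: [3.141, 0.001, 3.055]
contact_force: [-0.2, -0.4, 5.9]
opening: 0.641
```

```bash
python3 go.py 608.5 -14.2 250 3.055
```

```text
pos [450.5  25.8  99.3] rpy [3.1414e+00 6.0000e-04 3.0553e+00] t 6.38 F [-0.2 -0.4  5.9] open 0.641
units total [-5.36 -0.87 -5.02] turn 0.0  /12: [-0.447 -0.073 -0.418]  /11: [-0.488 -0.08  -0.456] /24 [-0.224 -0.036 -0.209]
```

Request:
carry_out(rows="0 0 0 -.2 0;0 0 0 -.4 0;0 0 0 -.5 0;0 0 0 -.6 0;0 0 0 -.3 0;0 0 0 0 0;0 -.5 -.08 0 0;0 -.9 -.15 0 0;0 -.9 -.15 0 0;0 -.9 -.15 0 0;0 -.9 -.15 0 0;0 -.6 -.1 0 0")

```text
clock: 7.88
eef_pos: [590.5, -10.3, 157.7]
tcp_rot: [-3.141, -0.0, 3.055]
contact_force: [0.5, 0.3, -1.7]
opening: 0.636
```

Request:
carry_out(rows="0 -.3 -.05 0 0;0 -.3 -.04 0 0;0 0 0 0 0;0 0 0 0 0")

```text
clock: 8.38
eef_pos: [605.9, -13.8, 158.7]
tcp_rot: [-3.142, -0.001, 3.056]
contact_force: [-0.2, -0.7, -1.7]
opening: 0.637
```

```bash
python3 go.py 608.5 -14.2 57.5 3.055;python3 - <<'E'
from h import *
for n in("scene","top"): cv2.imwrite(f"pics/{n}3.png",r.grab_frame(n))
s=cv2.imread("pics/scene3.png")
cv2.imwrite("pics/c3.png",cv2.resize(s[100:340,120:340],None,fx=2.4,fy=2.4))
E
```

```text
pos [605.9 -13.8 158.7] rpy [-3.1416e+00 -6.0000e-04  3.0556e+00] t 8.38 F [-0.2 -0.7 -1.7] open 0.637
units total [-0.09 -0.01  3.37] turn 0.0  /12: [-0.007 -0.001  0.281]  /11: [-0.008 -0.001  0.307] /24 [-0.004 -0.     0.141]
```

View pics/c3.png

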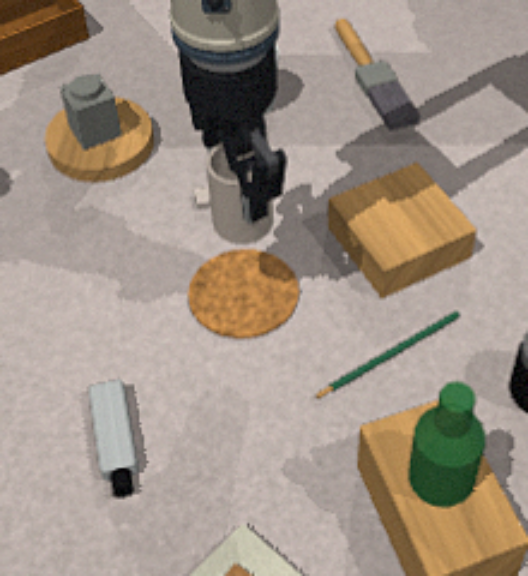

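Request:
carry_out(rows="0 -.09 0 .3 0;0 0 0 .5 0;0 0 0 .6 0;0 0 0 .6 0;0 0 0 .5 0;0 0 0 .3 0;0 0 0 .2 0;0 0 0 .1 0;0 0 0 .1 0;0 0 0 0 0;0 0 0 0 0")

```text
clock: 9.85
eef_pos: [609.3, -14.1, 63.1]
tcp_rot: [3.142, 0.001, 3.055]
contact_force: [0.5, 0.4, -1.5]
opening: 0.639
```

```bash
python3 go.py 608.5 -14.2 57.5 3.055
```

```text
pos [609.3 -14.1  63.1] rpy [3.1416e+00 5.0000e-04 3.0555e+00] t 9.85 F [ 0.5  0.4 -1.5] open 0.639
units total [ 0.03 -0.01  0.19] turn 0.0  /12: [ 0.002 -0.     0.016]  /11: [ 0.003 -0.     0.017] /24 [ 0.001 -0.     0.008]
```

Request:
carry_out(rows="0 0 0 .06 0;0 0 0 .06 0;0 0 0 .03 0;0 0 0 0 0;0 0 0 0 0")

```text
clock: 10.48
eef_pos: [609.2, -14.1, 58.3]
tcp_rot: [3.142, 0.0, 3.055]
contact_force: [-0.2, 0.3, -1.6]
opening: 0.634
```

Request:
carry_out(rows="0 0 0 .03 0;0 0 0 0 0;0 0 0 .02 0;0 0 0 0 0;0 0 0 0 0")

```text
clock: 11.1
eef_pos: [609.2, -14.1, 57.3]
tcp_rot: [3.142, 0.0, 3.056]
contact_force: [-2.0, -0.5, 4.5]
opening: 0.637
```

Request:
carry_out(rows=".7 0 0 0 0;.8 0 0 0 0;1 0 0 0 0;1 0 0 0 0;1 0 0 0 0;1 0 0 -.3 0;1 0 0 -.6 0;1 0 0 -.8 0;1 0 0 -.9 0;1 0 0 -.9 0;1 0 0 -.9 0;1 0 0 0 0")

```text
clock: 12.6
eef_pos: [610.8, -14.2, 192.4]
tcp_rot: [3.141, 0.006, 3.056]
contact_force: [-0.3, 0.8, -1.0]
opening: 0.998
```

```bash
python3 go.py 623 -286 190 3.056
```

```text
pos [610.8 -14.2 192.4] rpy [3.1413 0.0056 3.0555] t 12.6 F [-0.3  0.8 -1. ] open 0.998
units total [-1.19 -8.99  0.08] turn -0.0  /12: [-0.099 -0.749  0.007]  /11: [-0.108 -0.818  0.008] /24 [-0.049 -0.375  0.003]
```

Request:
carry_out(rows="1 -.1 -.4 0 0;1 -.11 -.86 0 0;1 -.11 -.86 0 0;1 -.11 -.86 0 0;1 -.11 -.86 0 0;1 -.11 -.86 0 0;1 -.11 -.86 0 0;1 -.11 -.86 0 0;1 -.11 -.86 0 0;1 -.11 -.86 0 0;1 -.1 -.85 0 0;1 0 0 0 0")

```text
clock: 14.1
eef_pos: [621.4, -288.2, 188.6]
tcp_rot: [-3.141, 0.0, 3.054]
contact_force: [-0.0, -0.4, -0.1]
opening: 0.998
```

Request:
carry_out(rows="1 0 0 0 0;1 0 0 0 0")

```text
clock: 14.35
eef_pos: [621.5, -285.1, 188.8]
tcp_rot: [3.141, -0.0, 3.056]
contact_force: [0.4, -0.4, 0.7]
opening: 1.001
```

```bash
python3 go.py 623 -286 66 3.056;python3 - <<'E'
from h import *
for n in("scene","top"): cv2.imwrite(f"pics/{n}4.png",r.grab_frame(n))
s=cv2.imread("pics/scene4.png")
cv2.imwrite("pics/c4.png",cv2.resize(s[40:240,80:340],None,fx=2.8,fy=2.8))
E
```

```text
pos [ 621.5 -285.1  188.8] rpy [ 3.1413e+00 -2.0000e-04  3.0562e+00] t 14.35 F [ 0.4 -0.4  0.7] open 1.001
units total [-0.05 -0.03  4.09] turn 0.0  /12: [-0.004 -0.002  0.341]  /11: [-0.005 -0.002  0.372] /24 [-0.002 -0.001  0.171]
```

View pics/c4.png

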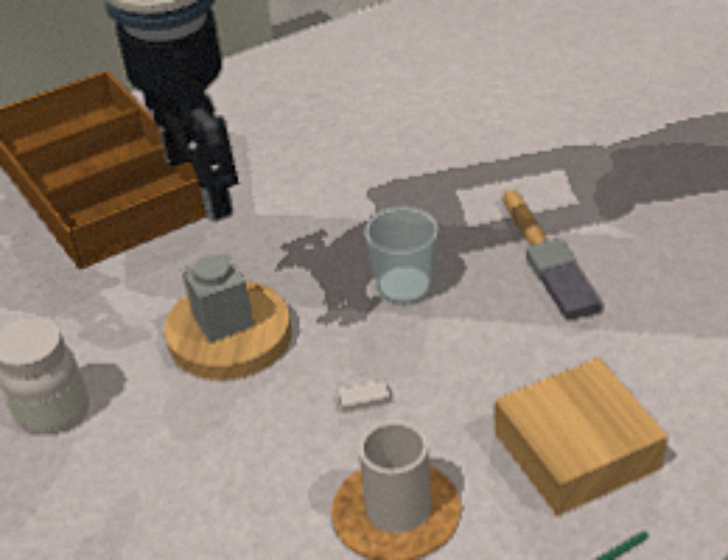

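Request:
carry_out(rows="1 -.03 -.02 .3 0;1 0 0 .5 0;1 0 0 .6 0;1 0 0 .6 0;1 0 0 .6 0;1 0 0 .6 0;1 0 0 .4 0;1 0 0 .25 0;1 0 0 .1 0;1 0 0 .1 0;1 0 0 0 0;1 0 0 0 0")

```text
clock: 15.95
eef_pos: [622.5, -286.7, 67.7]
tcp_rot: [-3.141, 0.001, 3.055]
contact_force: [-0.1, 0.6, 0.3]
opening: 1.004
```

```bash
python3 go.py 623 -286 67 3.056
```

```text
pos [ 622.5 -286.7   67.7] rpy [-3.1414e+00  6.0000e-04  3.0555e+00] t 15.95 F [-0.1  0.6  0.3] open 1.004
units total [-0.01  0.02  0.02] turn -0.0  /12: [-0.001  0.002  0.002]  /11: [-0.001  0.002  0.002] /24 [-0.001  0.001  0.001]
```

Request:
carry_out(rows="0 0 0 0 0;0 0 0 0 0;0 0 0 0 0;0 0 0 0 0;0 0 0 0 0;0 0 0 0 0;0 0 0 0 0")

```text
clock: 16.82
eef_pos: [622.6, -286.7, 67.6]
tcp_rot: [-3.141, 0.001, 3.055]
contact_force: [-0.5, 0.4, 6.2]
opening: 0.535
```

```bash
python3 - <<'E'
from h import *
for n in("scene","top"): cv2.imwrite(f"pics/{n}5.png",r.grab_frame(n))
s=cv2.imread("pics/scene5.png")
cv2.imwrite("pics/c5.png",cv2.resize(s[90:200,110:230],None,fx=5,fy=5))
E
python3 go.py 442.8 27 130 3.052
```

```text
pos [ 622.6 -286.7   67.6] rpy [-3.1414e+00  5.0000e-04  3.0555e+00] t 16.93 F [-0.3 -0.5  5.6] open 0.534
units total [ 6.87  9.9  -2.09] turn 0.02  /12: [ 0.572  0.825 -0.174]  /11: [ 0.624  0.9   -0.19 ] /24 [ 0.286  0.413 -0.087]
```

View pics/c5.png

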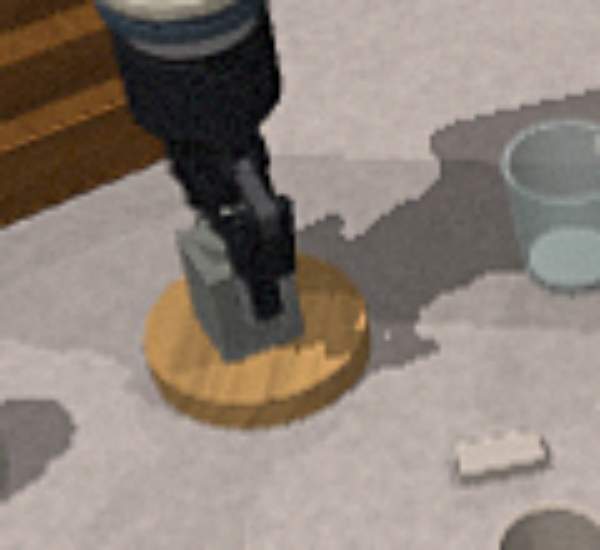

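Request:
carry_out(rows="0 0 0 -.2 0;0 0 0 -.4 0;0 0 0 -.7 0;0 0 0 -.8 0;0 0 0 -.6 0;0 0 0 -.3 0;0 0 0 0 0;0 .2 .3 0 0;0 .5 .7 0 0;0 .6 .87 0 0;0 .6 .87 0 0;0 .6 .87 0 0")

```text
clock: 18.42
eef_pos: [555.3, -170.6, 156.2]
tcp_rot: [3.141, -0.002, 3.055]
contact_force: [0.5, 0.5, -1.6]
opening: 0.532
```

Request:
carry_out(rows="0 .6 .87 0 0;0 .6 .87 0 0;0 .6 .87 0 0;0 .6 .87 0 0;0 .6 .87 0 0;0 .6 .87 0 0;0 .6 .86 0 0;0 .5 .7 0 0;0 .2 .3 0 0;0 0 0 0 0;0 0 0 0 0")

```text
clock: 19.8
eef_pos: [429.2, 51.6, 157.3]
tcp_rot: [-3.141, 0.0, 3.055]
contact_force: [-0.0, 0.4, -0.9]
opening: 0.537
```

```bash
python3 go.py 442.8 27 92 3.052
```

```text
pos [429.2  51.6 157.3] rpy [-3.1415e+00  3.0000e-04  3.0553e+00] t 19.8 F [-0.   0.4 -0.9] open 0.537
units total [-0.52 -0.78  2.18] turn 0.02  /12: [-0.043 -0.065  0.181]  /11: [-0.047 -0.071  0.198] /24 [-0.022 -0.032  0.091]
```

Request:
carry_out(rows="0 -.26 -.39 0 0;0 -.26 -.39 0 0;0 0 0 0 0;0 0 0 0 0")

```text
clock: 20.3
eef_pos: [442.2, 27.0, 157.1]
tcp_rot: [3.142, -0.001, 3.054]
contact_force: [0.6, -0.1, -1.6]
opening: 0.536
```

```bash
python3 - <<'E'
from h import *; from ov import M
s=cv2.imread("pics/scene4.png");t=cv2.imread("pics/top4.png")
L=lambda z:[(rect(*M['sq'][:2],46,110,110,M['sq'][2]),(0,0,255))]
def c2(img,n,u0,v0,w,k):
    crop(img,n,(u0,v0,u0+w,v0+w),k,L(0),"/tmp/a.png");return cv2.imread("/tmp/a.png")
a=np.hstack([c2(s,"scene",250,160,75,5),c2(t,"top",218,205,75,5)])
cv2.imwrite("pics/c6.png",a)
E
python3 go.py 442.8 27 92 3.052
```

```text
pos [442.2  27.  157.1] rpy [ 3.1416e+00 -5.0000e-04  3.0544e+00] t 20.3 F [ 0.6 -0.1 -1.6] open 0.536
units total [-0.02  0.    2.17] turn 0.02  /12: [-0.002  0.     0.181]  /11: [-0.002  0.     0.197] /24 [-0.001  0.     0.09 ]
```

View pics/c6.png

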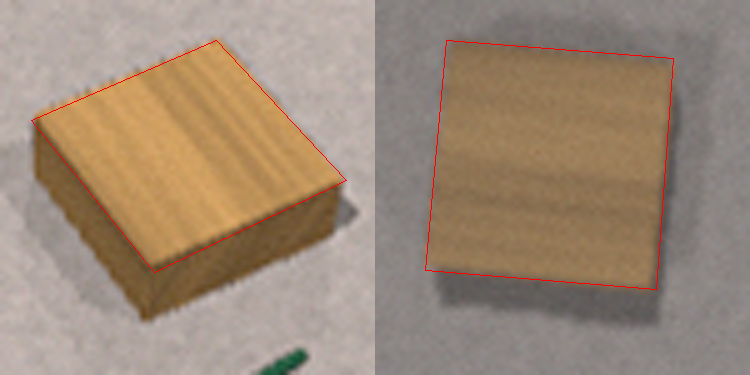

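Request:
carry_out(rows="0 0 0 .2 0;0 0 0 .4 0;0 0 0 .5 0;0 0 0 .4 0;0 0 0 .2 0;0 0 0 .15 0;0 0 0 .1 0;0 0 0 .1 0;0 0 0 0 0;0 0 0 0 0")

```text
clock: 21.55
eef_pos: [442.4, 27.4, 95.9]
tcp_rot: [3.142, 0.0, 3.055]
contact_force: [-0.6, -0.2, -2.1]
opening: 0.534
```

Request:
carry_out(rows="0 0 0 .03 0;0 0 0 .02 0;0 0 0 0 0;0 0 0 0 0")

```text
clock: 22.05
eef_pos: [442.3, 27.4, 94.3]
tcp_rot: [-3.142, 0.0, 3.055]
contact_force: [-0.5, -0.3, -2.4]
opening: 0.533
```

Request:
carry_out(rows="0 0 0 .04 0;0 0 0 0 0;0 0 0 .02 0;0 0 0 0 0;0 0 0 0 0")

```text
clock: 22.68
eef_pos: [442.3, 27.4, 92.5]
tcp_rot: [-3.142, -0.0, 3.055]
contact_force: [0.3, 0.0, -1.2]
opening: 0.539
```

Request:
carry_out(rows="0 0 0 .02 0;0 0 0 0 0;0 0 0 .01 0;0 0 0 0 0;0 0 0 0 0")

```text
clock: 23.3
eef_pos: [442.3, 27.4, 91.6]
tcp_rot: [3.142, -0.0, 3.055]
contact_force: [0.2, 1.0, -2.7]
opening: 0.536
```

Request:
carry_out(rows="0 0 0 .02 0;0 0 0 0 0;0 0 0 .01 0;0 0 0 0 0;0 0 0 0 0")

```text
clock: 23.92
eef_pos: [442.3, 27.4, 91.5]
tcp_rot: [3.142, 0.0, 3.055]
contact_force: [-4.5, -0.7, 14.0]
opening: 0.532
```

Request:
carry_out(rows=".6 0 0 0 0;.8 0 0 0 0;1 0 0 0 0;1 0 0 0 0;1 0 0 0 0;1 0 0 -.3 0;1 0 0 -.7 0;1 0 0 -1 0;1 0 0 -1 0;1 0 0 -1 0;1 0 0 -1 0;1 0 0 -.3 0")

```text
clock: 25.42
eef_pos: [443.1, 27.5, 251.8]
tcp_rot: [3.141, 0.003, 3.055]
contact_force: [-0.2, 0.3, 0.9]
opening: 0.994
```

```bash
python3 go.py 612 277 250 3.055
```

```text
pos [443.1  27.5 251.8] rpy [3.141  0.0035 3.0555] t 25.43 F [-0.2  0.3  0.9] open 0.994
units total [-4.89  8.77  0.08] turn 0.0  /12: [-0.408  0.731  0.007]  /11: [-0.445  0.797  0.007] /24 [-0.204  0.365  0.003]
```

Request:
carry_out(rows="1 -.25 .4 0 0;1 -.44 .8 0 0;1 -.44 .8 0 0;1 -.44 .8 0 0;1 -.44 .8 0 0;1 -.44 .8 0 0;1 -.44 .8 0 0;1 -.44 .8 0 0;1 -.44 .8 0 0;1 -.44 .8 0 0;1 -.44 .8 0 0;1 -.24 .37 0 0")

```text
clock: 26.92
eef_pos: [611.1, 278.5, 247.5]
tcp_rot: [-3.141, -0.002, 3.056]
contact_force: [-0.1, -0.0, -0.3]
opening: 1.003
```

Request:
carry_out(rows=".7 0 0 0 0;.7 0 0 0 0;.7 0 0 0 0")

```text
clock: 27.3
eef_pos: [610.7, 276.2, 249.8]
tcp_rot: [-3.141, -0.0, 3.055]
contact_force: [-0.4, 0.1, -0.8]
opening: 0.697
```

```bash
python3 go.py 612 277 180 3.055;python3 - <<'E'
from h import *
for n in("scene","top"): cv2.imwrite(f"pics/{n}7.png",r.grab_frame(n))
s=cv2.imread("pics/scene7.png")
cv2.imwrite("pics/c7.png",cv2.resize(s[120:384,130:400],None,fx=2.2,fy=2.2))
E
```

```text
pos [610.7 276.2 249.8] rpy [-3.1414e+00 -2.0000e-04  3.0549e+00] t 27.3 F [-0.4  0.1 -0.8] open 0.697
units total [-0.04  0.03  2.33] turn -0.0  /12: [-0.003  0.003  0.194]  /11: [-0.004  0.003  0.211] /24 [-0.002  0.001  0.097]
```

View pics/c7.png

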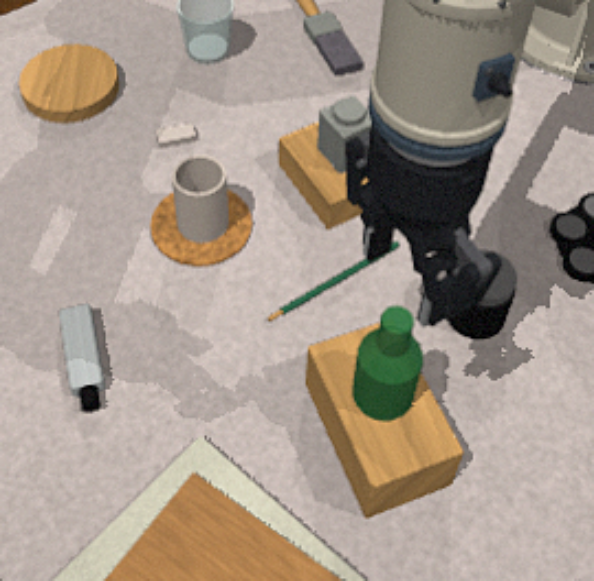

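Request:
carry_out(rows=".7 -.03 .03 .3 0;.7 0 0 .5 0;.7 0 0 .5 0;.7 0 0 .4 0;.7 0 0 .3 0;.7 0 0 .2 0;.7 0 0 .1 0;.7 0 0 0 0;.7 0 0 0 0")

```text
clock: 28.52
eef_pos: [612.2, 277.9, 181.1]
tcp_rot: [3.141, 0.001, 3.056]
contact_force: [-0.7, 0.0, 0.5]
opening: 0.702
```

```bash
python3 go.py 612 277 180 3.055;python3 - <<'E'
from h import *
for n in("scene",): cv2.imwrite(f"pics/{n}8.png",r.grab_frame(n))
s=cv2.imread("pics/scene8.png")
cv2.imwrite("pics/c8.png",cv2.resize(s[200:360,220:400],None,fx=3.5,fy=3.5))
E
```

```text
pos [612.2 277.9 181.1] rpy [3.1412e+00 6.0000e-04 3.0555e+00] t 28.52 F [-0.7  0.   0.5] open 0.702
units total [ 0.01 -0.03  0.04] turn 0.0  /12: [ 0.    -0.002  0.003]  /11: [ 0.001 -0.003  0.003] /24 [ 0.    -0.001  0.002]
```

View pics/c8.png

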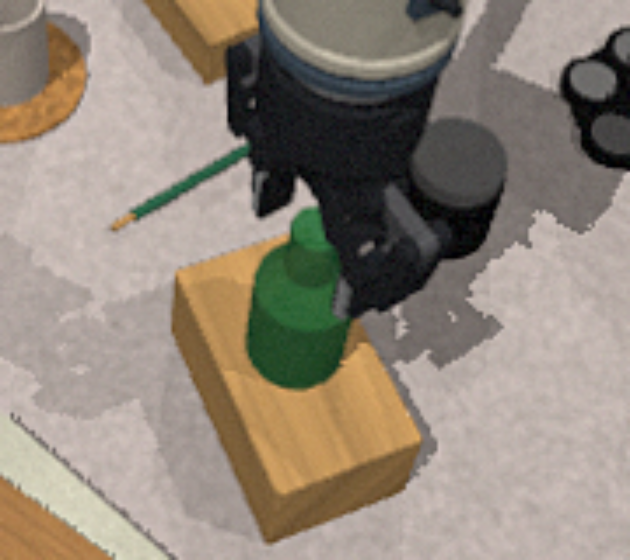

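Request:
carry_out(rows=".5 0 0 0 0;.4 0 0 0 0;.3 0 0 0 0;.2 0 0 0 0;.1 0 0 0 0;0 0 0 0 0;0 0 0 0 0;0 0 0 0 0;0 0 0 0 0", newtons=40)

```text
clock: 29.7
eef_pos: [612.1, 277.8, 181.0]
tcp_rot: [3.141, 0.0, 3.055]
contact_force: [-0.6, -0.1, 5.5]
opening: 0.294
```

```bash
python3 - <<'E'
from h import *
for n in("scene","top"): cv2.imwrite(f"pics/{n}9.png",r.grab_frame(n))
s=cv2.imread("pics/scene9.png")
cv2.imwrite("pics/c9.png",cv2.resize(s[200:360,220:400],None,fx=3.5,fy=3.5))
E
python3 go.py 620.5 -284.5 260 3.055
```

```text
pos [612.1 277.8 181. ] rpy [3.1414e+00 3.0000e-04 3.0555e+00] t 29.8 F [-1.1  0.5  4.9] open 0.295
units total [ -1.89 -18.65  -2.64] turn 0.0  /12: [-0.157 -1.554 -0.22 ]  /11: [-0.172 -1.695 -0.24 ] /24 [-0.079 -0.777 -0.11 ]
```

View pics/c9.png

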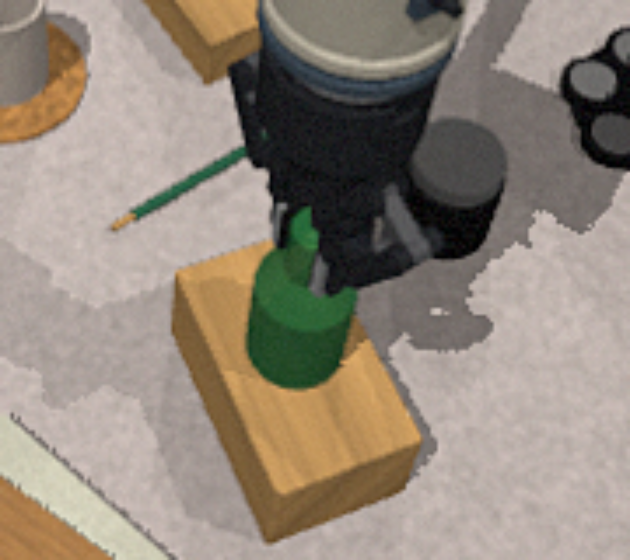

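Request:
carry_out(rows="0 0 0 -.2 0;0 0 0 -.4 0;0 0 0 -.5 0;0 0 0 -.5 0;0 0 0 -.3 0;0 0 0 -.1 0;0 0 0 0 0;0 -.03 -.3 0 0;0 -.06 -.6 0 0;0 -.08 -.8 0 0;0 -.08 -.8 0 0;0 -.08 -.8 0 0")

```text
clock: 31.3
eef_pos: [613.4, 176.0, 240.8]
tcp_rot: [-3.141, 0.0, 3.055]
contact_force: [0.6, 0.1, -2.2]
opening: 0.294
```

Request:
carry_out(rows="0 -.08 -.8 0 0;0 -.08 -.8 0 0;0 -.08 -.8 0 0;0 -.08 -.8 0 0;0 -.08 -.8 0 0;0 -.08 -.8 0 0;0 -.08 -.8 0 0;0 -.08 -.8 0 0;0 -.08 -.8 0 0;0 -.08 -.8 0 0;0 -.08 -.8 0 0;0 -.08 -.8 0 0")

```text
clock: 32.8
eef_pos: [617.0, -112.8, 240.7]
tcp_rot: [-3.142, 0.0, 3.055]
contact_force: [0.7, -1.1, -2.0]
opening: 0.293
```

```bash
python3 go.py 620.5 -284.5 240 3.055
```

```text
pos [ 617.  -112.8  240.7] rpy [-3.1416e+00  1.0000e-04  3.0554e+00] t 32.8 F [ 0.7 -1.1 -2. ] open 0.293
units total [-0.61 -5.69  0.02] turn 0.0  /12: [-0.051 -0.474  0.002]  /11: [-0.055 -0.517  0.002] /24 [-0.025 -0.237  0.001]
```

Request:
carry_out(rows="0 -.08 -.8 0 0;0 -.08 -.8 0 0;0 -.08 -.8 0 0;0 -.08 -.8 0 0;0 -.08 -.8 0 0;0 -.06 -.7 0 0;0 -.05 -.5 0 0;0 -.04 -.2 0 0;0 0 0 0 0;0 0 0 0 0;0 0 0 0 0")

```text
clock: 34.17
eef_pos: [619.9, -273.3, 240.7]
tcp_rot: [3.142, -0.0, 3.056]
contact_force: [-0.3, -0.3, -2.1]
opening: 0.295
```

```bash
python3 - <<'E'
from h import *; from ov import M
s=cv2.imread("pics/scene7.png");t=cv2.imread("pics/top7.png")
L=[(circ(*M['ro'],22,60),(0,0,255)),(circ(*M['ro'],0,60),(0,255,0)),(circ(609.2,-14.1,84,28),(0,255,255))]
def c2(img,n,u0,v0,w,k):
    crop(img,n,(u0,v0,u0+w,v0+w),k,L,"/tmp/a.png");return cv2.imread("/tmp/a.png")
a=np.hstack([c2(s,"scene",125,120,75,5),c2(t,"top",338,125,75,5)])
cv2.imwrite("pics/c10.png",a)
a=np.hstack([c2(s,"scene",180,180,75,5),c2(t,"top",230,130,75,5)])
cv2.imwrite("pics/c11.png",a)
E
python3 go.py 620.5 -284.5 133.5 3.055
```

```text
pos [ 619.9 -273.3  240.7] rpy [ 3.1415 -0.      3.0562] t 34.17 F [-0.3 -0.3 -2.1] open 0.295
units total [-0.05 -0.37  3.57] turn 0.01  /12: [-0.004 -0.031  0.298]  /11: [-0.005 -0.034  0.325] /24 [-0.002 -0.015  0.149]
```

View pics/c10.png

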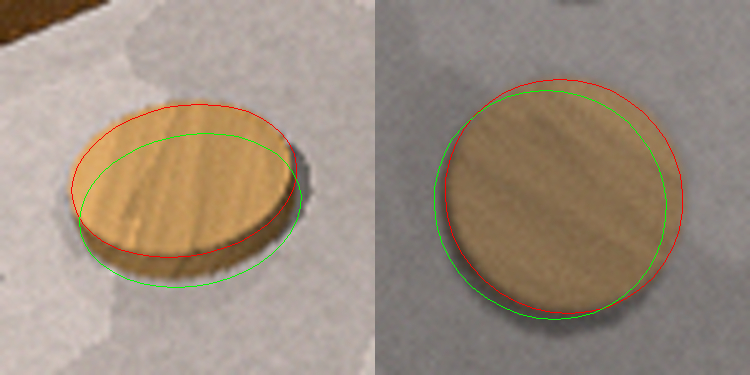

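View pics/c11.png

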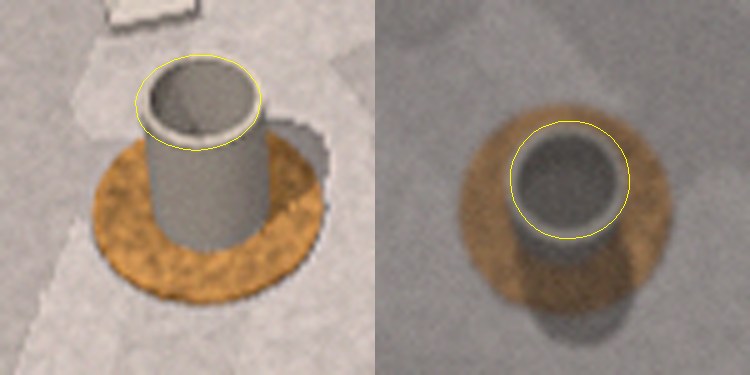

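Request:
carry_out(rows="0 -.05 -.37 0 0;0 0 0 .3 0;0 0 0 .5 0;0 0 0 .6 0;0 0 0 .6 0;0 0 0 .6 0;0 0 0 .4 0;0 0 0 .2 0;0 0 0 .15 0;0 0 0 .05 0;0 0 0 0 0;0 0 0 0 0")

```text
clock: 35.67
eef_pos: [620.6, -285.3, 139.1]
tcp_rot: [-3.141, 0.001, 3.055]
contact_force: [0.5, -1.0, -2.4]
opening: 0.291
```

```bash
python3 go.py 620.5 -284.5 133.3 3.055
```

```text
pos [ 620.6 -285.3  139.1] rpy [-3.1414e+00  6.0000e-04  3.0555e+00] t 35.67 F [ 0.5 -1.  -2.4] open 0.291
units total [0.   0.02 0.19] turn 0.0  /12: [0.    0.002 0.016]  /11: [0.    0.002 0.018] /24 [0.    0.001 0.008]
```

Request:
carry_out(rows="0 0 0 .06 0;0 0 0 .06 0;0 0 0 .02 0;0 0 0 0 0;0 0 0 0 0")

```text
clock: 36.3
eef_pos: [620.4, -285.2, 134.5]
tcp_rot: [-3.142, -0.0, 3.056]
contact_force: [0.1, -0.3, -2.1]
opening: 0.293
```

Request:
carry_out(rows="0 0 0 .02 0;0 0 0 0 0;0 0 0 .01 0;0 0 0 0 0;0 0 0 0 0")

```text
clock: 36.92
eef_pos: [620.4, -285.2, 133.6]
tcp_rot: [-3.142, 0.0, 3.056]
contact_force: [-0.7, -0.2, -2.0]
opening: 0.294
```

Request:
carry_out(rows="0 0 0 .02 0;0 0 0 0 0;0 0 0 0 0;0 0 0 0 0")

```text
clock: 37.42
eef_pos: [620.4, -285.2, 133.0]
tcp_rot: [-3.142, 0.0, 3.055]
contact_force: [0.6, 0.9, -1.8]
opening: 0.295
```

Request:
carry_out(rows="0 0 0 .015 0;0 0 0 0 0;0 0 0 0 0;0 0 0 0 0")

```text
clock: 37.92
eef_pos: [620.5, -285.3, 133.0]
tcp_rot: [-3.141, 0.0, 3.055]
contact_force: [-2.3, 0.7, 5.0]
opening: 0.293
```

Request:
carry_out(rows=".35 0 0 0 0;.45 0 0 0 0;.6 0 0 0 0;.7 0 0 0 0;.8 0 0 0 0;.8 0 0 0 0;.8 0 0 -.3 0;.8 0 0 -.7 0;.8 0 0 -.9 0;.8 0 0 -.9 0;1 0 0 -.9 0;1 0 0 0 0")

```text
clock: 39.42
eef_pos: [621.9, -285.9, 247.8]
tcp_rot: [-3.139, 0.006, 3.056]
contact_force: [0.3, 0.4, 0.4]
opening: 1.004
```

```bash
python3 go.py 608 -13.5 230 3.055; python3 - <<'E'
from h import *
for n in("scene","top"): cv2.imwrite(f"pics/{n}12.png",r.grab_frame(n))
s=cv2.imread("pics/scene12.png")
cv2.imwrite("pics/c12.png",cv2.resize(s[40:384,80:400],None,fx=1.7,fy=1.7))
E
```

```text
pos [ 621.9 -285.9  247.8] rpy [-3.1395  0.0058  3.0555] t 39.42 F [0.3 0.4 0.4] open 1.004
units total [1.24 9.01 0.57] turn 0.0  /12: [0.104 0.751 0.047]  /11: [0.113 0.819 0.052] /24 [0.052 0.375 0.024]
```

View pics/c12.png

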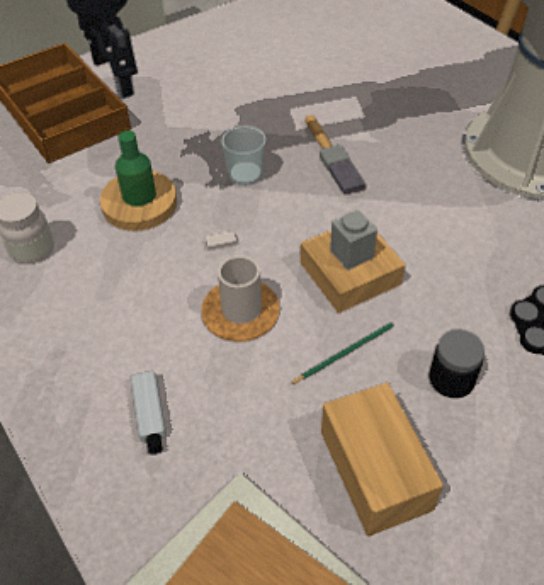

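Request:
carry_out(rows="1 .06 .4 0 0;1 .12 .85 0 0;1 .12 .86 0 0;1 .12 .86 0 0;1 .12 .86 0 0;1 .12 .86 0 0;1 .12 .86 0 0;1 .12 .86 0 0;1 .12 .86 0 0;1 .12 .86 0 0;1 .1 .6 0 0;1 .08 .3 0 0")

```text
clock: 41.02
eef_pos: [603.9, -10.3, 243.6]
tcp_rot: [-3.142, 0.0, 3.057]
contact_force: [0.1, 0.4, -0.2]
opening: 1.0
```

Request:
carry_out(rows="1 0 0 0.6 0;1 0 0 .9 0;1 0 0 .9 0;1 0 0 .4 0;1 0 0 0 0;1 0 0 0 0")

```text
clock: 41.78
eef_pos: [604.8, -12.1, 160.2]
tcp_rot: [3.142, 0.001, 3.055]
contact_force: [0.6, -0.1, 0.8]
opening: 0.998
```

```bash
python3 go.py 608 -13.3 57.5 3.055
```

```text
pos [604.8 -12.1 160.2] rpy [3.1416e+00 1.1000e-03 3.0552e+00] t 41.77 F [ 0.6 -0.1  0.8] open 0.998
units total [-0.11 -0.03  3.42] turn 0.0  /12: [-0.009 -0.002  0.285]  /11: [-0.01  -0.003  0.311] /24 [-0.004 -0.001  0.143]
```

Request:
carry_out(rows="1 -.1 -.03 .2 0;1 0 0 .4 0;1 0 0 .5 0;1 0 0 .6 0;1 0 0 .6 0;1 0 0 .5 0;1 0 0 .3 0;1 0 0 .2 0;1 0 0 .08 0;1 0 0 0 0;1 0 0 0 0")

```text
clock: 43.15
eef_pos: [607.4, -13.0, 58.6]
tcp_rot: [3.142, 0.001, 3.055]
contact_force: [-0.8, -0.0, -0.1]
opening: 1.0
```

Request:
carry_out(rows="0 0 0 0 0;0 0 0 0 0;0 0 0 0 0;0 0 0 0 0;0 0 0 0 0;0 0 0 0 0", newtons=35)

```text
clock: 43.9
eef_pos: [607.4, -13.0, 58.6]
tcp_rot: [3.142, 0.001, 3.055]
contact_force: [-0.7, 0.4, 5.3]
opening: 0.635
```

```bash
python3 go.py 614 280.3 200 3.055; python3 - <<'E'
from h import *
for n in("scene","top"): cv2.imwrite(f"pics/{n}13.png",r.grab_frame(n))
s=cv2.imread("pics/scene13.png")
cv2.imwrite("pics/c13.png",cv2.resize(s[130:270,150:320],None,fx=4,fy=4))
E
```

```text
pos [607.4 -13.   58.6] rpy [3.1415e+00 7.0000e-04 3.0555e+00] t 43.9 F [-0.7  0.4  5.3] open 0.635
units total [ 0.62  9.76 -4.71] turn 0.0  /12: [ 0.052  0.813 -0.393]  /11: [ 0.056  0.887 -0.428] /24 [ 0.026  0.407 -0.196]
```

View pics/c13.png

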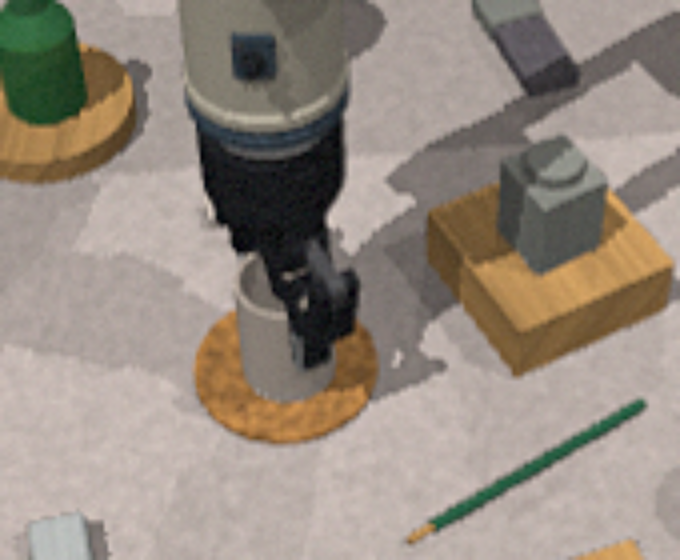

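Request:
carry_out(rows="0 0 0 -.2 0;0 0 0 -.4 0;0 0 0 -.7 0;0 0 0 -.8 0;0 0 0 -.8 0;0 0 0 -.8 0;0 0 0 -.5 0;0 0 0 -.2 0;0 .02 .3 0 0;0 .04 .6 0 0;0 .05 .8 0 0;0 .05 .8 0 0")

```text
clock: 45.5
eef_pos: [608.2, 64.0, 189.2]
tcp_rot: [-3.142, -0.001, 3.056]
contact_force: [0.2, -0.6, -1.7]
opening: 0.644
```

Request:
carry_out(rows="0 .05 .8 0 0;0 .05 .8 0 0;0 .05 .8 0 0;0 .05 .8 0 0;0 .05 .8 0 0;0 .05 .8 0 0;0 .05 .8 0 0;0 .05 .7 0 0;0 .05 .5 0 0;0 .02 .3 0 0;0 0 0 0 0;0 0 0 0 0")

```text
clock: 47.0
eef_pos: [613.0, 274.9, 190.1]
tcp_rot: [-3.141, -0.0, 3.055]
contact_force: [0.0, -0.5, -1.3]
opening: 0.643
```

```bash
python3 - <<'E'
from h import *; from ov import M
for n in ("scene","top"): cv2.imwrite(f"pics/{n}14.png",r.grab_frame(n))
s=cv2.imread("pics/scene12.png");t=cv2.imread("pics/top12.png")
L=[(rect(*M['ob'][:2],70,85,140,M['ob'][2]),(0,0,255)),(rect(*M['ob'][:2],0,85,140,M['ob'][2]),(0,255,0))]
def c2(img,n,u0,v0,w,k):
    crop(img,n,(u0,v0,u0+w,v0+w),k,L,"/tmp/a.png");return cv2.imread("/tmp/a.png")
cv2.imwrite("pics/c14.png",np.hstack([c2(s,"scene",260,258,96,4),c2(t,"top",105,125,96,4)]))
E
python3 go.py 614 280.3 124.6 3.055
```

```text
pos [613.1 274.8 190.1] rpy [-3.1414e+00 -1.0000e-04  3.0548e+00] t 47.1 F [-0.1 -0.1 -1.2] open 0.637
units total [-0.01  0.18  2.18] turn -0.0  /12: [-0.001  0.015  0.182]  /11: [-0.001  0.017  0.199] /24 [-0.001  0.008  0.091]
```

View pics/c14.png

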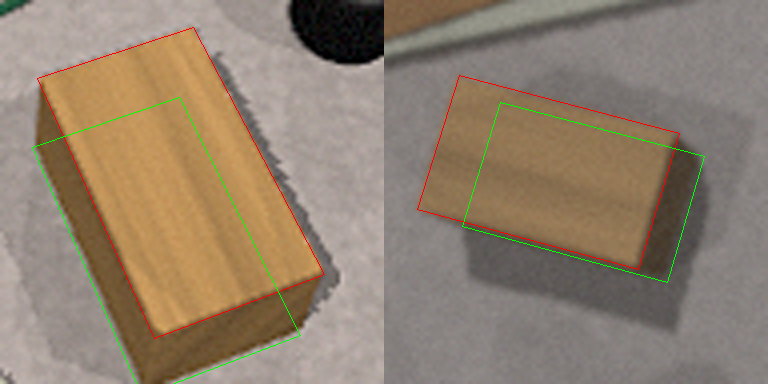

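View pics/scene14.png

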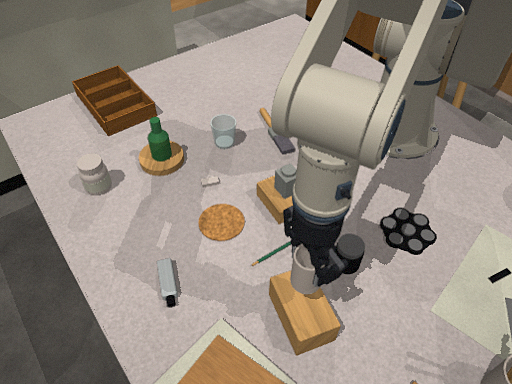

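Request:
carry_out(rows="0 -.01 .18 0 0;0 0 0 .2 0;0 0 0 .4 0;0 0 0 .5 0;0 0 0 .4 0;0 0 0 .25 0;0 0 0 .15 0;0 0 0 .1 0;0 0 0 .04 0;0 0 0 0 0;0 0 0 0 0")

```text
clock: 48.48
eef_pos: [613.9, 281.0, 129.2]
tcp_rot: [3.141, 0.0, 3.056]
contact_force: [-0.1, -1.9, -1.2]
opening: 0.64
```

```bash
python3 go.py 614 280.3 124.6 3.055
```

```text
pos [613.9 281.  129.2] rpy [3.1414e+00 4.0000e-04 3.0555e+00] t 48.48 F [-0.1 -1.9 -1.2] open 0.64
units total [-0.   -0.02  0.15] turn 0.0  /12: [-0.    -0.002  0.013]  /11: [-0.    -0.002  0.014] /24 [-0.    -0.001  0.006]
```

Request:
carry_out(rows="0 0 0 .06 0;0 0 0 .04 0;0 0 0 0.01 0;0 0 0 0 0;0 0 0 0 0")

```text
clock: 49.1
eef_pos: [613.8, 280.9, 125.6]
tcp_rot: [-3.142, 0.0, 3.055]
contact_force: [-0.7, -0.0, -1.9]
opening: 0.638
```

Request:
carry_out(rows="0 0 0 .02 0;0 0 0 0 0;0 0 0 0.01 0;0 0 0 0 0;0 0 0 0 0")

```text
clock: 49.72
eef_pos: [613.8, 280.9, 124.7]
tcp_rot: [-3.142, -0.0, 3.055]
contact_force: [-0.2, 0.2, -1.1]
opening: 0.639
```

Request:
carry_out(rows="0 0 0 .015 0;0 0 0 0 0;0 0 0 0 0;0 0 0 0 0")

```text
clock: 50.22
eef_pos: [613.9, 280.9, 124.6]
tcp_rot: [3.142, 0.0, 3.055]
contact_force: [-1.3, -1.0, 4.6]
opening: 0.642
```

Request:
carry_out(rows=".7 0 0 0 0;.8 0 0 0 0;1 0 0 0 0;1 0 0 0 0;1 0 0 0 0;1 0 0 -.3 0;1 0 0 -.7 0;1 0 0 -.9 0;1 0 0 -.9 0;1 0 0 -.9 0;1 0 0 -.9 0;1 0 0 0 0")

```text
clock: 51.72
eef_pos: [615.2, 281.5, 266.5]
tcp_rot: [3.139, 0.005, 3.055]
contact_force: [0.0, -0.8, 0.5]
opening: 1.002
```

Request:
carry_out(rows="1 .8 0 0 0;1 .8 0 0 0;1 .8 0 0 0;1 .8 0 0 0;1 .8 0 0 0;1 .8 0 0 0;1 0 0 0 0;1 0 0 0 0")

```text
clock: 52.72
eef_pos: [470.9, 293.3, 262.4]
tcp_rot: [3.141, 0.001, 3.056]
contact_force: [0.4, -0.1, -0.6]
opening: 0.999
```

```bash
python3 - <<'E'
from h import *; from ov import M,curves
for n in ("scene","top"): cv2.imwrite(f"pics/{n}15.png",r.grab_frame(n))
M['bottle']=(620.5,-284.5,22);M['cup']=(614,280.3,70);M['tin']=(442.8,27,-.09,46)
s=cv2.imread("pics/scene15.png");t=cv2.imread("pics/top15.png")
crop(s,"scene",(70,60,400,360),2,[],"pics/f1.png")
def c2(img,n,u0,v0,w,k):
    crop(img,n,(u0,v0,u0+w,v0+w),k,curves(M),"/tmp/a.png");return cv2.imread("/tmp/a.png")
cv2.imwrite("pics/f2.png",np.vstack([np.hstack([c2(s,"scene",120,100,80,3.3),c2(s,"scene",248,150,80,3.3),c2(s,"scene",262,250,80,3.3)]),np.hstack([c2(t,"top",340,115,80,3.3),c2(t,"top",215,200,80,3.3),c2(t,"top",105,130,80,3.3)])]))
E
python3 go.py 614 280.3 124.6 3.055
```

```text
pos [471.1 293.2 262.2] rpy [3.1415e+00 4.0000e-04 3.0552e+00] t 52.83 F [-0.6 -1.  -0.9] open 0.996
units total [-4.78 -0.02  4.59] turn 0.0  /12: [-0.398 -0.002  0.382]  /11: [-0.435 -0.002  0.417] /24 [-0.199 -0.001  0.191]
```

View pics/f1.png

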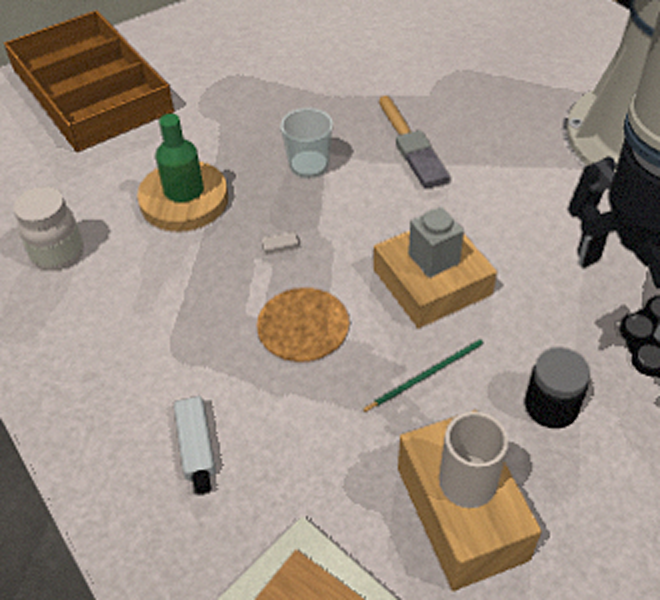

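View pics/f2.png

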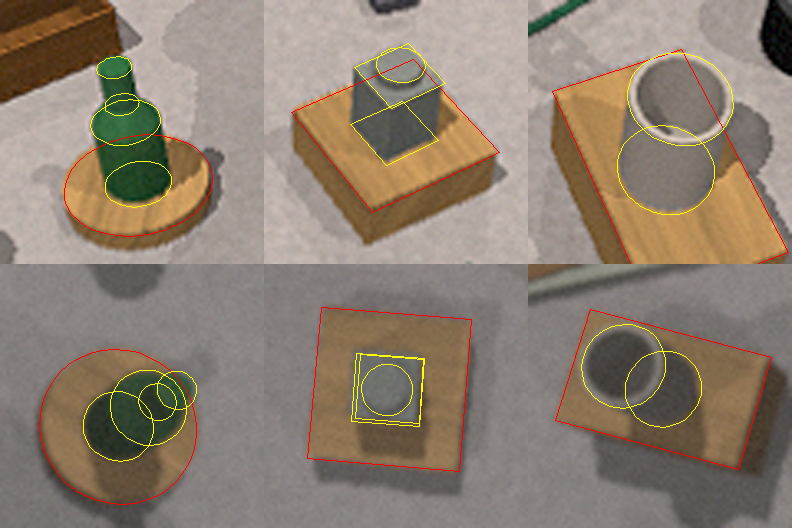

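All three stand upright, within about 2 mm of centre in both cameras. The jar and the glass have not moved, and the gripper is clear.

```bash
python3 -c "
from rig import r
print(r.sign_off())"
```

```text
the job is handed in; nothing more can be done
None
```

The still life is rearranged and handed in at about 53 s of the 120 s. The bottle stands on the low round plinth, the tin on the square plinth and the cup on the tall oblong plinth. I parked the cup on the cork mat, moved the tin, then the bottle, then brought the cup to its plinth.

- **Last checks:** Final pictures from both cameras, with the outlines at the target positions drawn over them, show each thing upright and within about 2 mm of its plinth's centre. The ink jar and water glass looked unmoved by eye; I did not measure them. The gripper was open and clear of everything.
- **Setting down:** I lowered each thing in small steps until the force showed contact, then opened the jaws. The highest reading was 14 N, as the tin touched down.
- **Disagreements:** The two cameras differed by 1–3 mm on some points, which is close to the 2 mm calibration error. The arm sometimes stopped short at the end of a move, so I corrected from the measured position before each grasp and placing.

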